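# Put the bench tools back on their shadow pads

### The job

Tidy the bench: set each of the four tools (large hole saw, small hole saw, sanding block and try square) on the plywood pad that bears its painted silhouette, standing flat, centred on the silhouette and turned so that it covers it. Do not shift or knock over the tin of wood oil that stands among them, and let go of everything at the end.

Things in the scene. Friction and masses are not known exactly. Their poses are not given: they have to be found in the camera images.
- saw_large_center (a point): large hole saw, a bare steel cup standing mouth down: a cylinder 60 mm across and 40 mm high, with a dark boss 20 mm across and 10 mm high on its top. The point lies on its axis 20 mm above its underside; z is up. About 0.2 kg.
- saw_small_center (a point): small hole saw, the same kind of bare steel cup: 38 mm across and 40 mm high, with the same boss (20 mm across, 10 mm high) on its top. The point lies on its axis 20 mm above its underside; z is up. About 0.1 kg.
- block_center (a point): sanding block of wood and cork, 100 mm long (its x) by 56 mm wide (its y) by 36 mm high. The point is its centre, 18 mm above its underside; z is up. Either way round is the same. About 0.16 kg.
- try_square_stock (a point): try square lying flat, an L: a dark wooden stock, 100 mm long (x) by 20 mm wide (y) by 20 mm high, and a flat steel blade 25 mm wide, 4 mm thick, lying on the bench, that leaves the stock's +y side at its +x end and runs 60 mm along +y (it covers x from 25 to 50 mm, y from 10 to 70 mm). The point is the centre of the stock, 10 mm above its underside; z is up. Grip it across the width of the stock. About 0.13 kg.
- pad_saw_large_mark (a point): target for the large hole saw: fixed plywood pad, 118 mm (x) by 98 mm (y) by 8 mm thick, with a dark disc 60 mm across painted at its centre. The point is the centre of the pad's top, 8 mm above the bench; z is up.
- pad_saw_small_mark (a point): target for the small hole saw: the same plywood pad, with a dark disc 38 mm across at its centre. The point is the centre of the pad's top, 8 mm above the bench.
- pad_block_mark (a point): target for the sanding block: the same plywood pad, with a dark rectangle 100 mm (along the pad's x) by 56 mm (along y) at its centre. The point is the centre of the pad's top, 8 mm above the bench.
- pad_square_mark (a point): target for the try square: the same plywood pad, with a dark L. The point is the centre of the pad's top, 8 mm above the bench. In the pad's frame the L's stock lies along x, 100 mm by 20 mm, centred at x = 0, y = -30 mm; its blade covers x from 25 to 50 mm and y from -20 to 40 mm. The square's x and y then run along the pad's x and y.
- oil_tin_center (a point): tin of wood oil, a bystander to be left alone: a round light grey tin 64 mm across and 85 mm high with a white paper band, standing on the bench among the tools. The point is on its axis, 42 mm above the bench; z is up.
Mind the look-alikes: they are no part of the job. Of the things that look like the part that bears block_center, the smallest one is meant.

How it is judged:
By the outcome, as a careful person would: the job done as asked, in the order asked, and still so for the second after the job is handed in, with the robot touching nothing.
It also fails if it takes over 115 s, if anything falls off the work surface, if the arm or the gripper's body presses on something with over 40 N, if the wrist force passes 120 N, or if a joint passes its speed limit or range.

### The arm

A 6-joint arm with a two-finger parallel gripper is mounted at the origin on the work surface. World frame = base frame: x ahead of the robot, y to its left, z up, the work surface at z = 0. Lengths are in m, angles in rad, forces in N, time in s.
With the tool pointing down it reaches from about 0.35 to 0.925 m from the base axis. Payload 6.4 kg.
Tool frame: the origin (TCP) lies at the very end of the fingers, on their centre line; the grasp point (between the pads) lies 19 mm behind it; z points along the fingers, y is the line along which they close (so a half turn about z gives the same grasp; the last joint's range is limited). The gripper opens to 94 mm and grips with 3 to 60 N. Pads are 16 mm wide; open, the fingers measure 119 mm over their backs; the gripper's body (75 mm by 177 mm) begins 78 mm behind the grasp point.
Start: joints at [-1.484, 0.245, 1.558, -0, 1.339, -0.174], TCP at [0.168, -0.628, 0.205] pointing down, gripper open.
Joint ranges: [-3.13, 3.13], [-1.02, 2.26], [0.13, 2.54], [-0.95, 4.09], [0.21, 2.88], [-2.74, 2.74]. Speed limits (rad/s): [2.57, 2.57, 3.14, 3.14, 3.14, 3.14].

### API

Orientations are given as a rotation vector (axis times angle).
In Python, from bench import bot, imaging gives the robot as it stands.
- The arm moves only by the tool drive_tool, never from a script. Its argument "motion" is a list of rows, each an object of numbers: "x", "y", "z": the shift along the tool's x, y, z in units of 0.1 m (1.0 is 0.1 m); "twist": the turn about the tool's z in units of 2 pi rad (1.0 is 2 pi rad). A call has 1 to 8 rows; each row is the pose to reach, as a shift and turn from the pose commanded when the call began, along the tool's axes at that moment, turning the shorter way round; what a row does not reach only later rows make up. A row lasts 1/12 s, in which the tool goes at most 41.7 mm and 7.16 degrees, less where a joint would pass 70% of its speed; a pose out of reach is approached as far as the arm can. A call with a number of a shift or a turn outside -1 to 1 is refused whole. A call with a gripper value outside its range is refused whole. "jaw" is the gripper's target within -1 to 1 (fully open at 1, half-way at 0, shut at -1), set as the call begins (left out, the last holds). The fingers move at their own pace and stop on an object; "force" is the grip in N (left out, the last holds). Time passes only in rows, so rows that repeat a pose let the fingers close. It gives the time, the measured TCP pose, the force, the opening and the grip force at its end, in the units of the state.
- bot.observe(): the state, without advancing time (a new reading comes with each control period).
- imaging.camera(name): name is "scene" or "top" or "wrist"; returns the picture (480x640x3 uint8, red, green, blue); there is no depth.
- imaging.camera_model(name): a dict with "mtx" (3x3 intrinsics, pixels), "R" (3x3) and "t" (3): a world point X has camera coordinates R X + t. Camera axes: x right, y down, z forward; pixel columns grow to the right and rows downward; lengths in m; the calibration is good to about 2 mm. A picture is of the moment at which its call begins: read the wrist's pose just before it. camera_model takes no time and is no camera call; for the wrist camera it gives the pose at the moment of the call.
- bot.close_job(): hands the job in; it is judged then, once.
The state is a dict: "time_s": time; "joint_positions": joint angles; "joint_velocities": joint speeds; "joint_torque": joint torques, N m; "eef_pos": TCP position; "tool_rot": TCP orientation; "ft_force": force on the tool from outside, world axes, zero at the start; "torque": the same for the moment, N m; "opening": finger opening in m; "gripper_force": force on a finger pad.
Only numpy, scipy, OpenCV 4.12 (cv2) and the standard library are available. Lean on these libraries where they do the work, as an engineer would, in place of code of your own. Each camera call takes 0.05 s, during which the arm holds its last target. There are 200 camera calls.

## Working session

There is one attempt and no reset: what is moved stays moved. The work goes in short steps, Python scripts to look and compute and a tool call to move; the robot and the scene stay as the last step left them, time stands still between calls to the robot, and variables do not carry over. Pictures are saved under pics/ and viewed, at most 14 in all, crops included, and the job is handed in when it is done.

Besides the shell and the picture viewer there is one more tool, called after "Request:" by a JSON object that holds its "api" and its "payload", one argument or row to a line. drive_tool: Moves the arm, as the interface text tells. Its arguments: {"type":"object","properties":{"motion":{"type":"array"},"jaw":{"type":"number"},"force":{"type":"number"}},"required":["motion"]}

```bash
mkdir -p pics; ls; python3 - <<'E'
from bench import bot, imaging
import cv2
for n in ("scene","top"):
    im=imaging.camera(n); cv2.imwrite(f"pics/{n}0.png",im[:,:,::-1])
    m=imaging.camera_model(n); print(n,m)
print(bot.observe())
E
```

```text
pics
scene {'mtx': array([[601.20297349,   0.        , 308.03001466],
       [  0.        , 601.20297349, 235.64603858],
       [  0.        ,   0.        ,   1.        ]]), 'R': array([[ 0.02193725,  0.99974245,  0.00581273],
       [ 0.81107319, -0.01439733, -0.58476747],
       [-0.58453318,  0.01754274, -0.81118014]]), 't': array([-0.00215729, -0.35973704,  1.60867583])}
top {'mtx': array([[553.16105585,   0.        , 323.37765878],
       [  0.        , 553.16105585, 241.48355283],
       [  0.        ,   0.        ,   1.        ]]), 'R': array([[ 0.05715879, -0.99835967, -0.00329185],
       [-0.97369849, -0.05501785, -0.22109791],
       [ 0.22055413,  0.01584296, -0.97524606]]), 't': array([-0.02452085,  0.50836322,  1.4503219 ])}
{'time_s': 0.1, 'joint_positions': array([-1.48407289e+00,  2.45758066e-01,  1.55888136e+00, -1.65363292e-06,
        1.33865944e+00, -1.74098015e-01]), 'joint_velocities': array([ 5.61243791e-04, -3.52796222e-03, -1.17603653e-03, -1.76247284e-03,
        2.98322638e-05, -2.55270357e-04]), 'joint_torque': array([ 1.02135586e-03, -4.16914201e+01, -3.15526307e+01,  6.87638833e-02,
        3.09963967e-02, -5.99071291e-05]), 'eef_pos': array([ 0.16757826, -0.62747873,  0.20445247]), 'tool_rot': array([-3.11322577e+00, -4.08316001e-01, -1.14462375e-04]), 'ft_force': array([ 0.558296  , -0.37618183, -0.44232103]), 'torque': array([ 0.01721242, -0.00771727,  0.00027636]), 'gripper_force': 0.0, 'opening': 0.09400282476344027}
```

View pics/top0.png

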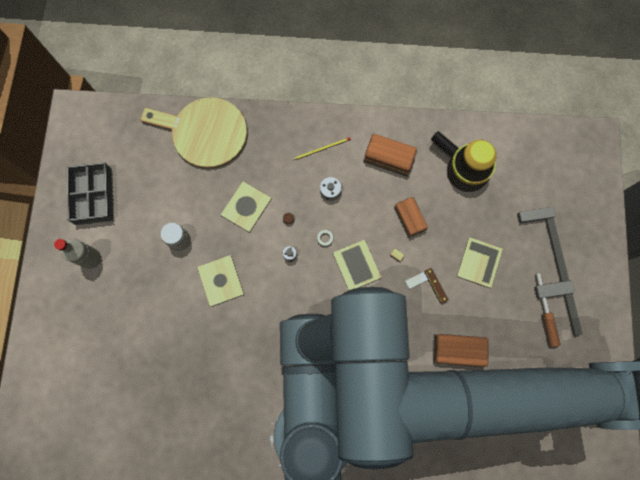

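View pics/scene0.png

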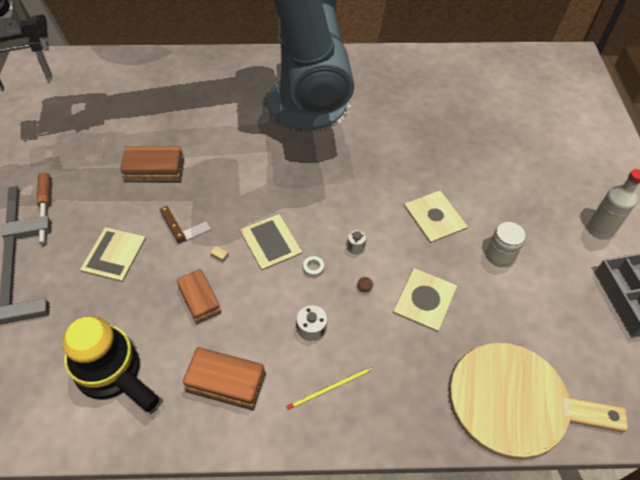

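The top view shows the large saw at (330,187), small saw (290,254), smallest block (411,216) and square (430,283). The pads are at (246,206), (220,281), (357,265) and (480,262), and the tin is at (173,237). Next I measure these in both views.

```bash
cat > h.py <<'E'
import numpy as np, cv2
from bench import bot, imaging
from scipy.spatial.transform import Rotation as Ro
def ray(m,uv,z):
    uv=np.atleast_2d(np.float64(uv)); d=np.c_[uv,np.ones(len(uv))]@np.linalg.inv(m['mtx']).T@m['R']
    c=-m['R'].T@m['t']; return c+d*((z-c[2])/d[:,2])[:,None]
def proj(m,X):
    p=m['mtx']@(m['R']@np.float64(X)+m['t']); return p[:2]/p[2]
def cont(mask,uv,r=60):
    "contour in the mask nearest to pixel uv (area>30)"
    cs,_=cv2.findContours(mask.astype(np.uint8),cv2.RETR_EXTERNAL,cv2.CHAIN_APPROX_NONE)
    cs=[c for c in cs if cv2.contourArea(c)>30]
    if not cs: return None
    c=max(cs,key=lambda c:cv2.pointPolygonTest(c,(float(uv[0]),float(uv[1])),True))
    return c[:,0,:]
def rect(P):
    "minAreaRect of plane points: centre, (long,short), angle of long side (deg)"
    s=1000.; (c,wh,a)=cv2.minAreaRect(np.float32(P[:,:2]*s))
    if wh[0]<wh[1]: wh=wh[::-1]; a+=90
    return np.round(np.array(c)/s,4),np.round(wh,1),round((a+90)%180-90,1)
E
python3 - <<'E'
from h import *
px={'top':dict(L=(246,206),S=(220,281),B=(357,265),Q=(480,262),blk=(411,216),stock=(437,287),lsaw=(330,187),ssaw=(290,254),tin=(173,237)),
'scene':dict(L=(426,298),S=(436,215),B=(271,241),Q=(113,253),blk=(199,295),stock=(172,224),lsaw=(312,322),ssaw=(357,242),tin=(506,245))}
for n in px:
    im=cv2.imread(f"pics/{n}0.png"); m=imaging.camera_model(n); hsv=cv2.cvtColor(im,cv2.COLOR_BGR2HSV)
    pm=cv2.inRange(hsv,(18,50,130),(40,255,255))
    bm=cv2.inRange(hsv,(0,110,40),(16,255,255))|cv2.inRange(hsv,(172,110,40),(180,255,255))
    for k,uv in px[n].items():
        print(n,k,np.round(ray(m,uv,.008)[0],3),hsv[uv[1],uv[0]],end=' ')
        if k in 'LSBQ':
            c=cont(pm,uv); print(rect(ray(m,c,.008)))
        elif k in('blk','stock'):
            c=cont(bm,uv); print(rect(ray(m,c,.036 if k=='blk' else .02)))
        else: print()
E
```

```text
top L [0.611 0.232 0.008] [ 33  22 104] (array([0.6116, 0.2333]), array([119.9, 100.4]), -27.8)
top S [0.392 0.285 0.008] [ 36  25 101] (array([0.3944, 0.2858]), array([118.9,  98.6]), 23.3)
top B [ 0.458 -0.092  0.008] [ 30  20 104] (array([ 0.4593, -0.0913]), array([118.6, 100. ]), 26.4)
top Q [ 0.486 -0.434  0.008] [ 30  71 182] (array([ 0.4868, -0.4331]), array([119.1, 100.7]), -16.4)
top blk [ 0.608 -0.239  0.008] [ 12 138 148] (array([ 0.6   , -0.2346]), array([100.3,  57.5]), 27.2)
top stock [ 0.409 -0.315  0.008] [ 11 120  89] (array([ 0.4085, -0.3132]), array([87.2, 17.2]), 26.5)
top lsaw [ 0.682 -0.005  0.008] [ 34  19 107] 
top ssaw [0.479 0.096 0.008] [21 19 94] 
top tin [0.509 0.43  0.008] [ 98  20 206] 
scene L [0.613 0.234 0.008] [ 21  31 108] (array([0.6125, 0.2324]), array([122.1, 100.6]), -27.8)
scene S [0.396 0.286 0.008] [ 21  31 106] (array([0.3949, 0.2849]), array([122.2, 102.1]), 23.7)
scene B [ 0.462 -0.09   0.008] [ 20  29 104] (array([ 0.4603, -0.0916]), array([122.3, 102. ]), 26.2)
scene Q [ 0.488 -0.433  0.008] [ 26  80 224] (array([ 0.4865, -0.4343]), array([121.9, 101.4]), -16.8)
scene blk [ 0.597 -0.238  0.008] [ 11 152 179] (array([ 0.6133, -0.234 ]), array([114.,  55.]), 26.6)
scene stock [ 0.411 -0.314  0.008] [ 15 139 128] (array([ 0.4158, -0.3116]), array([99.4, 19.4]), 29.3)
scene lsaw [ 0.664 -0.004  0.008] [ 16  29 114] 
scene ssaw [0.468 0.1   0.008] [ 16  29 193] 
scene tin [0.482 0.429 0.008] [ 18  34 152]
```

```bash
python3 - <<'E'
import cv2,numpy as np
im=cv2.imread("pics/top0.png")
cv2.imwrite("pics/c1.png",cv2.resize(im[160:310,200:510],None,fx=2.5,fy=2.5,interpolation=cv2.INTER_CUBIC))
from bench import imaging
w=imaging.camera("wrist");cv2.imwrite("pics/w0.png",w[:,:,::-1]);m=imaging.camera_model("wrist");print(m)
E
```

```text
{'mtx': array([[352.31879053,   0.        , 322.55073015],
       [  0.        , 352.31879053, 242.52769393],
       [  0.        ,   0.        ,   1.        ]]), 'R': array([[ 0.25761334, -0.96624516, -0.00237664],
       [-0.92725797, -0.24790903,  0.2805954 ],
       [-0.27171314, -0.07008136, -0.9598232 ]]), 't': array([-0.64944161, -0.02845556,  0.39380103])}
```

View pics/c1.png

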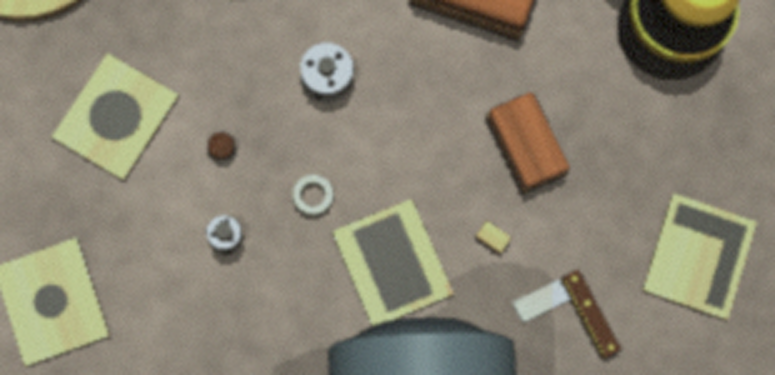

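View pics/w0.png

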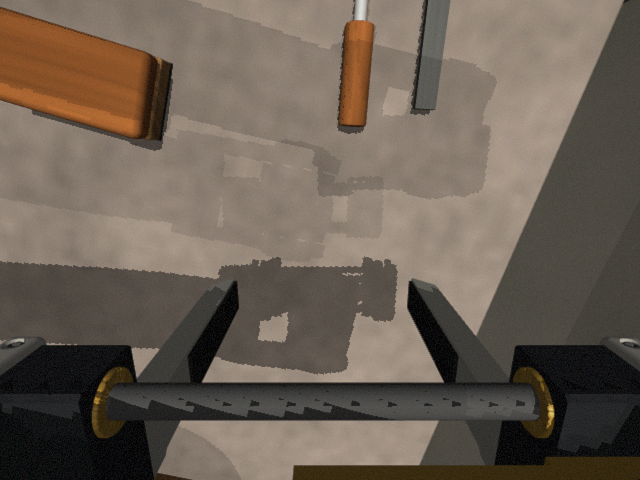

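Crop: the four pads, both saws, the smallest block (27°) and the square (blade at its upper end) are all clear. The wrist view shows the camera ahead of the fingers, with a bigger block and other look-alikes in sight. Pad sizes match in both views to about 1 mm. I'll travel toward the large saw and measure with the wrist camera on the way.

Request:
{"api": "drive_tool", "payload": {
  "motion": [
    {"z": -0.5, "x": 0.4, "y": -0.5, "twist": 0.0415},
    {"z": -0.5, "x": 0.7, "y": -0.9, "twist": 0.0415},
    {"z": -0.5, "x": 0.7, "y": -0.9, "twist": 0.0415},
    {"z": -0.5, "x": 0.7, "y": -0.9, "twist": 0.0415}
  ]
}}

```text
time_s: 0.48
eef_pos: [0.2145, -0.5196, 0.2579]
tool_rot: [3.14, 0.005, 0.002]
ft_force: [-0.0, -0.2, -0.0]
opening: 0.0938
gripper_force: 0.0
```

Request:
{"api": "drive_tool", "payload": {
  "motion": [
    {"x": 0.4, "y": -0.4},
    {"x": 0.7, "y": -0.8},
    {"x": 0.95, "y": -0.95},
    {"x": 0.95, "y": -0.95}
  ]
}}

```text
invalid input
```

Request:
{"api": "drive_tool", "payload": {
  "motion": [
    {"x": 0.4, "y": -0.4},
    {"x": 0.7, "y": -0.8},
    {"x": 0.95, "y": -0.95},
    {"x": 0.95, "y": -0.95}
  ]
}}

```text
invalid input
```

Request:
{"api": "drive_tool", "payload": {
  "motion": [
    {"y": -0.4},
    {"y": -0.6},
    {"y": -0.6},
    {"y": -0.6}
  ]
}}

```text
invalid input
```

```bash
python3 - <<'E'
from h import *
m=imaging.camera_model("wrist");w=imaging.camera("wrist");cv2.imwrite("pics/w1.png",w[:,:,::-1]);np.savez("w1.npz",**m)
s=bot.observe();print(s['time_s'],s['eef_pos'],s['tool_rot'])
E
```

```text
0.5333 [ 0.21348529 -0.52134848  0.25711255] [3.13899029e+00 4.71629294e-03 1.09651843e-03]
```

View pics/w1.png

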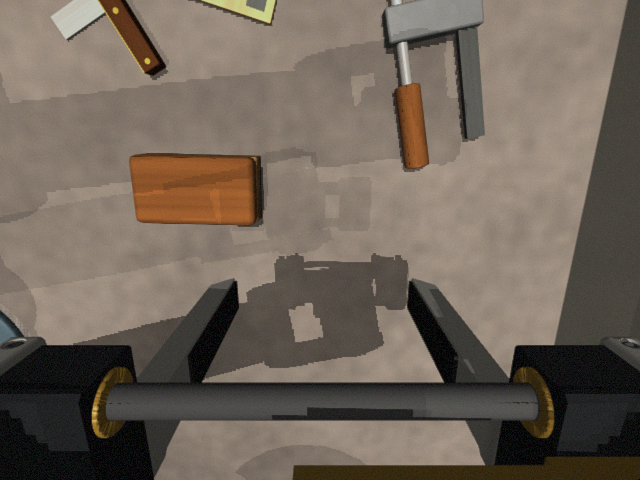

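The square's stock end is at (135,35), and a larger block is at (195,190). The later calls were refused, probably because every row needs all four keys.

Request:
{"api": "drive_tool", "payload": {
  "motion": [
    {"x": 0.4, "y": -0.4, "z": 0, "twist": 0},
    {"x": 0.7, "y": -0.8, "z": 0, "twist": 0},
    {"x": 0.95, "y": -0.95, "z": 0, "twist": 0},
    {"x": 0.95, "y": -0.95, "z": 0, "twist": 0}
  ]
}}

```text
time_s: 0.87
eef_pos: [0.3095, -0.4254, 0.2548]
tool_rot: [-3.14, -0.006, -0.001]
ft_force: [-0.1, -0.5, -0.5]
opening: 0.094
gripper_force: 0.0
```

Request:
{"api": "drive_tool", "payload": {
  "motion": [
    {"x": 0.4, "y": -0.4, "z": 0, "twist": 0},
    {"x": 0.7, "y": -0.8, "z": 0, "twist": 0},
    {"x": 0.95, "y": -0.95, "z": 0, "twist": 0},
    {"x": 0.95, "y": -0.95, "z": 0, "twist": 0}
  ]
}}

```text
time_s: 1.2
eef_pos: [0.4045, -0.3306, 0.2549]
tool_rot: [-3.14, -0.006, -0.001]
ft_force: [-0.4, -1.1, 0.3]
opening: 0.0937
gripper_force: 0.0
```

```bash
python3 - <<'E'
from h import *
m=imaging.camera_model("wrist");w=imaging.camera("wrist");cv2.imwrite("pics/w2.png",w[:,:,::-1]);np.savez("w2.npz",**m)
s=bot.observe();print(s['time_s'],s['eef_pos'],s['tool_rot'])
E
```

```text
1.25 [ 0.40418949 -0.33122154  0.25493695] [-3.14065973e+00 -7.03347556e-03 -4.78860871e-05]
```

Request:
{"api": "drive_tool", "payload": {
  "motion": [
    {"x": 0.25, "y": -0.4, "z": 0, "twist": 0},
    {"x": 0.5, "y": -0.8, "z": 0, "twist": 0},
    {"x": 0.5, "y": -1.0, "z": 0, "twist": 0},
    {"x": 0.5, "y": -1.0, "z": 0, "twist": 0}
  ]
}}

```text
time_s: 1.58
eef_pos: [0.4524, -0.231, 0.255]
tool_rot: [-3.14, -0.006, 0.001]
ft_force: [0.5, 0.5, -0.0]
opening: 0.0941
gripper_force: 0.0
```

Request:
{"api": "drive_tool", "payload": {
  "motion": [
    {"x": 0.25, "y": -0.4, "z": 0, "twist": 0},
    {"x": 0.5, "y": -0.8, "z": 0, "twist": 0},
    {"x": 0.5, "y": -1.0, "z": 0, "twist": 0},
    {"x": 0.5, "y": -1.0, "z": 0, "twist": 0}
  ]
}}

```text
time_s: 1.92
eef_pos: [0.5026, -0.1315, 0.255]
tool_rot: [-3.141, -0.005, 0.001]
ft_force: [-0.2, -0.0, -0.7]
opening: 0.0941
gripper_force: 0.0
```

Request:
{"api": "drive_tool", "payload": {
  "motion": [
    {"x": 0.25, "y": -0.4, "z": 0, "twist": 0},
    {"x": 0.45, "y": -0.8, "z": 0, "twist": 0},
    {"x": 0.45, "y": -1.0, "z": 0, "twist": 0},
    {"x": 0.45, "y": -1.0, "z": 0, "twist": 0}
  ]
}}

```text
time_s: 2.25
eef_pos: [0.5477, -0.0319, 0.2549]
tool_rot: [-3.141, -0.005, 0.001]
ft_force: [-0.3, 0.3, -0.5]
opening: 0.0939
gripper_force: 0.0
```

```bash
python3 - <<'E'
from h import *
m=imaging.camera_model("wrist");w=imaging.camera("wrist");cv2.imwrite("pics/w3.png",w[:,:,::-1]);np.savez("w3.npz",**m)
s=bot.observe();print(s['time_s'],s['eef_pos'],s['tool_rot'])
w2=cv2.imread("pics/w2.png"); w3=cv2.imread("pics/w3.png")
cv2.imwrite("pics/w23.png",np.vstack([w2[:290],w3[:290]]))
E
```

```text
2.3 [ 0.54731192 -0.03374341  0.25492056] [ 3.14087128e+00  2.55467289e-03 -1.51895926e-03]
```

View pics/w23.png

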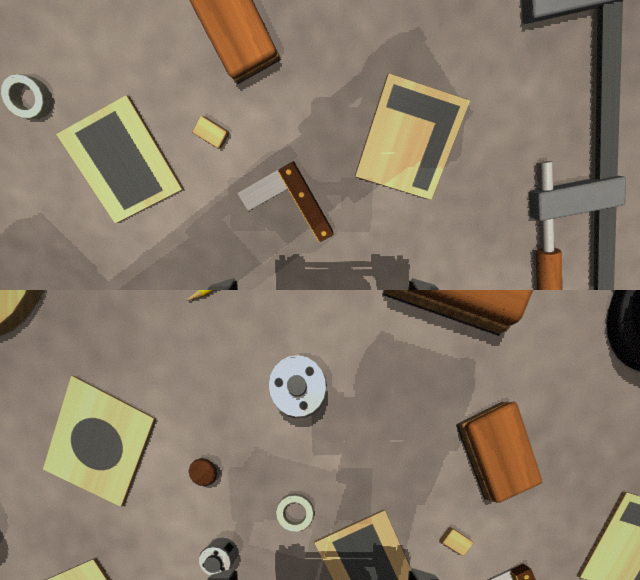

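w2 shows the square (stock centre about (306,202)), pads Q (412,135) and B (120,160). w3 shows the large saw (297,97), pad L (97,152) and the block (500,162). Measuring these.

```bash
cat >> h.py <<'E'
def masks(im):
    hsv=cv2.cvtColor(im,cv2.COLOR_BGR2HSV)
    return dict(pad=cv2.inRange(hsv,(15,50,130),(40,255,255)),
      wood=cv2.inRange(hsv,(0,110,30),(15,255,255))|cv2.inRange(hsv,(172,110,30),(180,255,255)),
      steel=cv2.inRange(hsv,(0,0,165),(180,45,255)),
      dark=cv2.inRange(hsv,(0,0,0),(180,110,95)))
def circ(P):
    (c,r)=cv2.minEnclosingCircle(np.float32(P[:,:2]*1000)); 
    A=np.c_[2*P[:,:2],np.ones(len(P))]; s=np.linalg.lstsq(A,(P[:,:2]**2).sum(1),rcond=None)[0]
    return np.round(np.array(c)/1000,4),round(2*r,1),np.round(s[:2],4),round(2e3*np.sqrt(s[2]+s[0]**2+s[1]**2),1)
E
python3 - <<'E'
from h import *
im={n:cv2.imread(f"pics/{n}.png") for n in("w2","w3")}; m={n:dict(np.load(n+".npz")) for n in im}; k={n:masks(im[n]) for n in im}
for n,l,u,z,f in [("w2","pad",(440,180),.008,rect),("w2","pad",(70,140),.008,rect),("w2","wood",(306,202),.02,rect),("w2","steel",(260,190),.004,rect),
  ("w3","steel",(285,85),.04,circ),("w3","pad",(130,130),.008,rect),("w3","wood",(500,162),.036,rect),("w3","dark",(97,152),.008,circ),("w3","pad",(620,250),.008,rect)]:
    c=cont(k[n][l],u); print(n,l,u,f(ray(m[n],c,z)))
E
```

```text
w2 pad (440, 180) (array([ 0.4896, -0.4346]), array([123.4, 101.7]), -16.6)
w2 pad (70, 140) (array([ 0.4618, -0.087 ]), array([122.1, 103.2]), 26.3)
w2 wood (306, 202) (array([ 0.4156, -0.3114]), array([99. , 20.4]), 29.2)
w2 steel (260, 190) (array([ 0.4278, -0.2564]), array([56.9, 24. ]), -60.6)
w3 steel (285, 85) (array([ 0.6739, -0.0045]), 59.5, array([ 0.6739, -0.0045]), np.float64(58.0))
w3 pad (130, 130) (array([0.6124, 0.2364]), array([121.6, 100.8]), -27.8)
w3 wood (500, 162) (array([ 0.605 , -0.2287]), array([102.3,  64.4]), 26.7)
w3 dark (97, 152) (array([0.6132, 0.2346]), 58.9, array([0.6131, 0.2346]), np.float64(57.7))
w3 pad (620, 250) (array([ 0.489 , -0.4275]), array([119.8,  89. ]), -16.6)
```

```bash
python3 - <<'E'
from h import *
for n,a,b,d in(("top",(330,180),(290,248),((246,206),(220,281))),("scene",(303,316),(357,242),((426,298),(436,215)))):
    im=cv2.imread(f"pics/{n}0.png");m=imaging.camera_model(n);k=masks(im)
    for u in(a,b):
        for t in (150,165):
            hsv=cv2.cvtColor(im,cv2.COLOR_BGR2HSV); c=cont(cv2.inRange(hsv,(0,0,t),(180,60,255)),u); print(n,u,circ(ray(m,c,.04)))
    for u in d: print(n,u,circ(ray(m,cont(cv2.inRange(cv2.cvtColor(im,cv2.COLOR_BGR2HSV),(0,0,0),(180,110,125)),u),.008)))
E
```

```text
top (330, 180) (array([ 0.8589, -0.3113]), 861.6, array([ 0.8644, -0.2965]), np.float64(570.3))
top (330, 180) (array([ 0.6728, -0.0052]), 58.8, array([ 0.6728, -0.0052]), np.float64(56.3))
top (290, 248) (array([0.5308, 0.1492]), 263.0, array([0.5257, 0.153 ]), np.float64(173.7))
top (290, 248) (array([0.4776, 0.0975]), 35.9, array([0.4772, 0.0973]), np.float64(31.3))
top (246, 206) (array([0.6119, 0.2335]), 55.7, array([0.612 , 0.2334]), np.float64(53.5))
top (220, 281) (array([0.3946, 0.2855]), 35.0, array([0.3944, 0.2856]), np.float64(33.1))
scene (303, 316) (array([0.3866, 0.1365]), 1762.9, array([0.425 , 0.1018]), np.float64(1229.9))
scene (303, 316) (array([0.3859, 0.0854]), 1687.4, array([0.3878, 0.0838]), np.float64(1094.0))
scene (357, 242) (array([0.3866, 0.1365]), 1762.9, array([0.425 , 0.1018]), np.float64(1229.9))
scene (357, 242) (array([0.3859, 0.0854]), 1687.4, array([0.3878, 0.0838]), np.float64(1094.0))
scene (426, 298) (array([0.6118, 0.2323]), 56.2, array([0.6121, 0.2322]), np.float64(53.9))
scene (436, 215) (array([0.394 , 0.2846]), 33.4, array([0.3943, 0.2848]), np.float64(31.3))
```

Request:
{"api": "drive_tool", "payload": {
  "motion": [
    {"x": 0.3, "y": -0.1, "z": 0.3, "twist": 0},
    {"x": 0.6, "y": -0.2, "z": 0.6, "twist": 0},
    {"x": 0.6, "y": -0.2, "z": 0.9, "twist": 0},
    {"x": 0.6, "y": -0.2, "z": 0.9, "twist": 0}
  ]
}}

```text
time_s: 2.63
eef_pos: [0.6034, -0.015, 0.1576]
tool_rot: [-3.14, 0.003, 0.02]
ft_force: [-1.0, -0.0, -1.5]
opening: 0.0939
gripper_force: 0.0
```

Request:
{"api": "drive_tool", "payload": {
  "motion": [
    {"x": 0.3, "y": -0.08, "z": 0.3, "twist": 0},
    {"x": 0.66, "y": -0.08, "z": 0.6, "twist": 0},
    {"x": 0.66, "y": -0.08, "z": 0.8, "twist": 0},
    {"x": 0.66, "y": -0.08, "z": 0.8, "twist": 0},
    {"x": 0.66, "y": -0.08, "z": 0.8, "twist": 0}
  ]
}}

```text
time_s: 3.05
eef_pos: [0.6721, -0.007, 0.0853]
tool_rot: [3.142, -0.003, -0.004]
ft_force: [-0.9, 0.5, -0.1]
opening: 0.0938
gripper_force: 0.0
```

Now descend 0.081 m (TCP to about 0.004) and grip.

Request:
{"api": "drive_tool", "payload": {
  "motion": [
    {"x": 0.0, "y": -0.02, "z": 0.3, "twist": 0},
    {"x": 0.0, "y": -0.02, "z": 0.6, "twist": 0},
    {"x": 0.0, "y": -0.02, "z": 0.75, "twist": 0},
    {"x": 0.0, "y": -0.02, "z": 0.8, "twist": 0},
    {"x": 0.0, "y": -0.02, "z": 0.8, "twist": 0}
  ]
}}

```text
time_s: 3.47
eef_pos: [0.6727, -0.0036, 0.006]
tool_rot: [3.142, -0.001, -0.001]
ft_force: [0.8, 0.4, -0.5]
opening: 0.0939
gripper_force: 0.0
```

Request:
{"api": "drive_tool", "payload": {
  "motion": [
    {"x": 0, "y": 0, "z": 0, "twist": 0},
    {"x": 0, "y": 0, "z": 0, "twist": 0},
    {"x": 0, "y": 0, "z": 0, "twist": 0},
    {"x": 0, "y": 0, "z": 0, "twist": 0},
    {"x": 0, "y": 0, "z": 0, "twist": 0},
    {"x": 0, "y": 0, "z": 0, "twist": 0},
    {"x": 0, "y": 0, "z": 0, "twist": 0},
    {"x": 0, "y": 0, "z": 0, "twist": 0}
  ],
  "jaw": -1,
  "force": 20
}}

```text
time_s: 4.13
eef_pos: [0.6734, -0.0032, 0.0061]
tool_rot: [3.141, 0.0, 0.001]
ft_force: [-0.4, -0.6, 3.6]
opening: 0.0598
gripper_force: 20.0
```

Request:
{"api": "drive_tool", "payload": {
  "motion": [
    {"x": 0, "y": 0, "z": -0.2, "twist": 0},
    {"x": 0, "y": 0, "z": -0.5, "twist": 0},
    {"x": 0, "y": -0.3, "z": -0.6, "twist": 0},
    {"x": -0.2, "y": -0.6, "z": -0.6, "twist": 0},
    {"x": -0.2, "y": -0.8, "z": -0.6, "twist": 0},
    {"x": -0.2, "y": -0.8, "z": -0.6, "twist": 0}
  ]
}}

```text
time_s: 4.63
eef_pos: [0.6512, 0.0808, 0.0646]
tool_rot: [-3.14, -0.006, 0.003]
ft_force: [-0.1, 0.2, -1.7]
opening: 0.0598
gripper_force: 20.0
```

Request:
{"api": "drive_tool", "payload": {
  "motion": [
    {"x": -0.1, "y": -0.2, "z": 0, "twist": 0},
    {"x": -0.2, "y": -0.5, "z": 0, "twist": 0},
    {"x": -0.2, "y": -0.7, "z": 0, "twist": 0},
    {"x": -0.2, "y": -0.8, "z": 0, "twist": 0},
    {"x": -0.2, "y": -0.8, "z": 0, "twist": 0}
  ]
}}

```text
time_s: 5.05
eef_pos: [0.6327, 0.1583, 0.0649]
tool_rot: [-3.142, -0.003, 0.001]
ft_force: [-0.5, 0.3, -1.8]
opening: 0.0595
gripper_force: 20.0
```

Request:
{"api": "drive_tool", "payload": {
  "motion": [
    {"x": -0.1, "y": -0.2, "z": 0, "twist": 0},
    {"x": -0.2, "y": -0.5, "z": 0, "twist": 0},
    {"x": -0.21, "y": -0.7, "z": 0, "twist": 0},
    {"x": -0.21, "y": -0.77, "z": 0, "twist": 0},
    {"x": -0.21, "y": -0.77, "z": 0, "twist": 0},
    {"x": -0.21, "y": -0.77, "z": 0, "twist": 0},
    {"x": -0.21, "y": -0.77, "z": 0, "twist": 0}
  ]
}}

```text
time_s: 5.63
eef_pos: [0.6126, 0.2323, 0.0653]
tool_rot: [3.141, -0.002, -0.0]
ft_force: [0.3, -0.0, -1.7]
opening: 0.0596
gripper_force: 20.0
```

```bash
python3 - <<'E'
from h import *
s=bot.observe();print(s['time_s'],s['eef_pos'],s['tool_rot'],s['opening'],s['ft_force'])
E
```

```text
5.6333 [0.61257714 0.23232419 0.06531599] [ 3.14105788e+00 -2.35726620e-03 -1.61046803e-04] 0.059646643617573734 [ 3.10674281e-01 -8.04135821e-04 -1.69665125e+00]
```

Request:
{"api": "drive_tool", "payload": {
  "motion": [
    {"x": 0, "y": -0.01, "z": 0.2, "twist": 0},
    {"x": 0, "y": -0.01, "z": 0.35, "twist": 0},
    {"x": 0, "y": -0.01, "z": 0.45, "twist": 0},
    {"x": 0, "y": -0.01, "z": 0.5, "twist": 0},
    {"x": 0, "y": -0.01, "z": 0.51, "twist": 0},
    {"x": 0, "y": -0.01, "z": 0.51, "twist": 0}
  ]
}}

```text
time_s: 6.13
eef_pos: [0.612, 0.2345, 0.014]
tool_rot: [3.141, -0.001, -0.001]
ft_force: [-0.4, -0.0, -1.6]
opening: 0.0593
gripper_force: 20.0
```

Request:
{"api": "drive_tool", "payload": {
  "motion": [
    {"x": 0, "y": 0, "z": 0, "twist": 0},
    {"x": 0, "y": 0, "z": 0, "twist": 0},
    {"x": 0, "y": 0, "z": 0, "twist": 0},
    {"x": 0, "y": 0, "z": 0, "twist": 0},
    {"x": 0, "y": 0, "z": 0, "twist": 0},
    {"x": 0, "y": 0, "z": 0, "twist": 0}
  ],
  "jaw": 1
}}

```text
time_s: 6.63
eef_pos: [0.6121, 0.2351, 0.0146]
tool_rot: [-3.142, -0.0, -0.001]
ft_force: [-0.2, 0.4, -0.6]
opening: 0.0933
gripper_force: 0.0
```

Request:
{"api": "drive_tool", "payload": {
  "motion": [
    {"x": 0, "y": 0, "z": -0.2, "twist": 0},
    {"x": 0, "y": 0, "z": -0.5, "twist": 0},
    {"x": 0, "y": 0, "z": -0.8, "twist": 0},
    {"x": 0, "y": 0, "z": -0.8, "twist": 0}
  ]
}}

```text
time_s: 6.97
eef_pos: [0.6164, 0.236, 0.1018]
tool_rot: [-3.139, -0.0, -0.018]
ft_force: [1.6, 0.4, 1.1]
opening: 0.0942
gripper_force: 0.0
```

Request:
{"api": "drive_tool", "payload": {
  "motion": [
    {"x": -0.3, "y": 0.3, "z": -0.3, "twist": 0},
    {"x": -0.6, "y": 0.6, "z": -0.6, "twist": 0},
    {"x": -0.9, "y": 0.7, "z": -0.9, "twist": 0},
    {"x": -1.0, "y": 0.7, "z": -0.9, "twist": 0},
    {"x": -1.0, "y": 0.7, "z": -0.9, "twist": 0}
  ]
}}

```text
time_s: 7.38
eef_pos: [0.511, 0.1644, 0.1879]
tool_rot: [-3.141, 0.001, -0.008]
ft_force: [0.8, 1.3, 0.3]
opening: 0.0941
gripper_force: 0.0
```

Request:
{"api": "drive_tool", "payload": {
  "motion": [
    {"x": -0.3, "y": 0.3, "z": -0.3, "twist": 0},
    {"x": -0.6, "y": 0.6, "z": -0.6, "twist": 0},
    {"x": -0.9, "y": 0.7, "z": -0.7, "twist": 0},
    {"x": -1.0, "y": 0.7, "z": -0.7, "twist": 0},
    {"x": -1.0, "y": 0.7, "z": -0.7, "twist": 0}
  ]
}}

```text
time_s: 7.8
eef_pos: [0.4112, 0.0944, 0.2557]
tool_rot: [3.141, -0.002, 0.005]
ft_force: [0.4, 0.4, 0.1]
opening: 0.0939
gripper_force: 0.0
```

```bash
python3 - <<'E'
from h import *
m=imaging.camera_model("wrist");w=imaging.camera("wrist");cv2.imwrite("pics/w4.png",w[:,:,::-1]);np.savez("w4.npz",**m)
cv2.imwrite("pics/top1.png",imaging.camera("top")[:,:,::-1])
s=bot.observe();print(s['time_s'],s['eef_pos'],s['tool_rot'])
E
```

```text
7.9 [0.41233884 0.09501868 0.25416805] [-3.14141308e+00  5.99125296e-04 -1.25613374e-03]
```

View pics/w4.png

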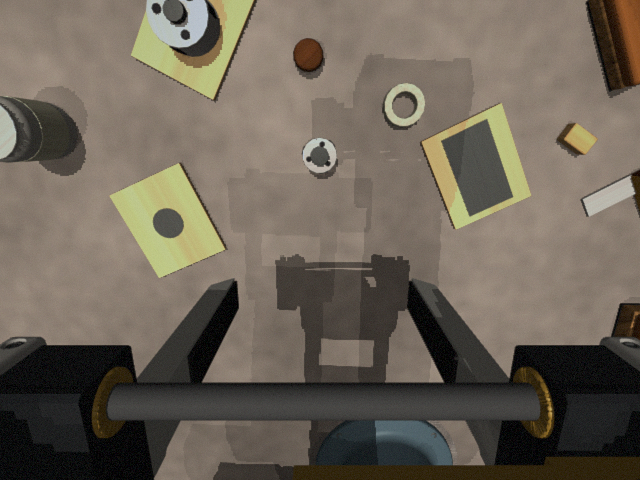

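The large saw stands on its pad at (178,20), the small saw is at (320,155), and pad S is at (168,222).

```bash
python3 - <<'E'
from h import *
im=cv2.imread("pics/w4.png");m=dict(np.load("w4.npz"));k=masks(im)
print(circ(ray(m,cont(k['steel'],(310,150)),.04)),circ(ray(m,cont(k['dark'],(168,222)),.008)))
im=cv2.imread("pics/top1.png");m=imaging.camera_model("top");k=masks(im);u=proj(m,(.612,.2332,.048));print(u)
print(circ(ray(m,cont(k['steel'],u),.048)))
E
```

```text
(array([0.4785, 0.0981]), 36.7, array([0.4786, 0.0982]), np.float64(35.3)) (array([0.3955, 0.287 ]), 36.7, array([0.3956, 0.2869]), np.float64(35.5))
[243.56439857 201.67536854]
(array([0.6108, 0.2339]), 61.0, array([0.6133, 0.2354]), np.float64(48.6))
```

Request:
{"api": "drive_tool", "payload": {
  "motion": [
    {"x": 0.2, "y": -0.03, "z": 0.3, "twist": 0},
    {"x": 0.5, "y": -0.03, "z": 0.6, "twist": 0},
    {"x": 0.65, "y": -0.03, "z": 0.9, "twist": 0},
    {"x": 0.65, "y": -0.03, "z": 0.9, "twist": 0}
  ]
}}

```text
time_s: 8.23
eef_pos: [0.475, 0.0983, 0.156]
tool_rot: [-3.141, -0.0, 0.022]
ft_force: [-0.9, -0.5, -1.2]
opening: 0.094
gripper_force: 0.0
```

Request:
{"api": "drive_tool", "payload": {
  "motion": [
    {"x": 0, "y": 0, "z": 0.3, "twist": 0},
    {"x": 0, "y": 0, "z": 0.6, "twist": 0},
    {"x": 0, "y": 0, "z": 0.8, "twist": 0},
    {"x": 0, "y": 0, "z": 0.8, "twist": 0},
    {"x": 0, "y": 0, "z": 0.8, "twist": 0}
  ]
}}

```text
time_s: 8.65
eef_pos: [0.4766, 0.0984, 0.0839]
tool_rot: [-3.141, -0.001, 0.004]
ft_force: [0.1, 0.5, 0.7]
opening: 0.094
gripper_force: 0.0
```

```bash
python3 - <<'E'
from h import *
s=bot.observe();print(s['time_s'],s['eef_pos'],s['tool_rot'])
E
```

```text
8.65 [0.47657608 0.09836496 0.08385052] [-3.14145006e+00 -9.48608525e-04  4.04885282e-03]
```

Request:
{"api": "drive_tool", "payload": {
  "motion": [
    {"x": 0.01, "y": 0, "z": 0.3, "twist": 0},
    {"x": 0.01, "y": 0, "z": 0.6, "twist": 0},
    {"x": 0.01, "y": 0, "z": 0.75, "twist": 0},
    {"x": 0.01, "y": 0, "z": 0.78, "twist": 0},
    {"x": 0.01, "y": 0, "z": 0.78, "twist": 0}
  ]
}}

```text
time_s: 9.07
eef_pos: [0.4789, 0.0981, 0.0073]
tool_rot: [3.142, 0.0, 0.001]
ft_force: [-0.2, 0.4, 0.4]
opening: 0.0939
gripper_force: 0.0
```

Request:
{"api": "drive_tool", "payload": {
  "motion": [
    {"x": 0, "y": 0, "z": 0, "twist": 0},
    {"x": 0, "y": 0, "z": 0, "twist": 0},
    {"x": 0, "y": 0, "z": 0, "twist": 0},
    {"x": 0, "y": 0, "z": 0, "twist": 0},
    {"x": 0, "y": 0, "z": 0, "twist": 0},
    {"x": 0, "y": 0, "z": 0, "twist": 0},
    {"x": 0, "y": 0, "z": 0, "twist": 0},
    {"x": 0, "y": 0, "z": 0, "twist": 0}
  ],
  "jaw": -1,
  "force": 20
}}

```text
time_s: 9.73
eef_pos: [0.478, 0.098, 0.0065]
tool_rot: [-3.142, -0.0, 0.0]
ft_force: [0.2, 0.5, -0.5]
opening: 0.0439
gripper_force: 0.0
```

Request:
{"api": "drive_tool", "payload": {
  "motion": [
    {"x": 0, "y": 0, "z": -0.2, "twist": 0},
    {"x": 0, "y": 0, "z": -0.5, "twist": 0},
    {"x": 0, "y": -0.3, "z": -0.6, "twist": 0},
    {"x": -0.2, "y": -0.6, "z": -0.6, "twist": 0},
    {"x": -0.4, "y": -0.9, "z": -0.6, "twist": 0},
    {"x": -0.4, "y": -0.9, "z": -0.6, "twist": 0}
  ]
}}

```text
time_s: 10.23
eef_pos: [0.4343, 0.1913, 0.0657]
tool_rot: [-3.141, -0.007, 0.005]
ft_force: [0.1, -0.2, -2.0]
opening: 0.0374
gripper_force: 20.0
```

Request:
{"api": "drive_tool", "payload": {
  "motion": [
    {"x": -0.1, "y": -0.2, "z": 0, "twist": 0},
    {"x": -0.2, "y": -0.5, "z": 0, "twist": 0},
    {"x": -0.43, "y": -0.8, "z": 0, "twist": 0},
    {"x": -0.43, "y": -0.97, "z": 0, "twist": 0},
    {"x": -0.43, "y": -0.97, "z": 0, "twist": 0},
    {"x": -0.43, "y": -0.97, "z": 0, "twist": 0}
  ]
}}

```text
time_s: 10.73
eef_pos: [0.3948, 0.2851, 0.0662]
tool_rot: [3.141, 0.003, -0.001]
ft_force: [0.8, -0.7, -2.0]
opening: 0.0374
gripper_force: 20.0
```

```bash
python3 - <<'E'
from h import *
s=bot.observe();print(s['time_s'],s['eef_pos'],s['tool_rot'],s['opening'])
E
```

```text
10.7333 [0.39478862 0.28506146 0.06618724] [ 3.14098215e+00  2.75514063e-03 -5.89807483e-04] 0.03741401591694682
```

The jaw finished closing during the lift, so the saw may sit low in the hand. I'll descend in small steps and watch the force.

Request:
{"api": "drive_tool", "payload": {
  "motion": [
    {"x": 0, "y": 0, "z": 0.2, "twist": 0},
    {"x": 0, "y": 0, "z": 0.38, "twist": 0},
    {"x": 0, "y": 0, "z": 0.38, "twist": 0},
    {"x": 0, "y": 0, "z": 0.38, "twist": 0}
  ]
}}

```text
time_s: 11.07
eef_pos: [0.395, 0.2836, 0.0279]
tool_rot: [3.14, -0.002, -0.003]
ft_force: [0.0, -0.1, -1.0]
opening: 0.0378
gripper_force: 20.0
```

Request:
{"api": "drive_tool", "payload": {
  "motion": [
    {"x": 0, "y": 0, "z": 0.03, "twist": 0},
    {"x": 0, "y": 0, "z": 0.03, "twist": 0},
    {"x": 0, "y": 0, "z": 0.03, "twist": 0}
  ]
}}

```text
time_s: 11.32
eef_pos: [0.3955, 0.2847, 0.0259]
tool_rot: [-3.141, 0.001, -0.001]
ft_force: [-0.3, -0.8, 0.4]
opening: 0.0369
gripper_force: 20.0
```

```bash
python3 - <<'E'
from h import *
s=bot.observe();print(s['time_s'],s['eef_pos'],s['ft_force'])
im=imaging.camera("scene")[:,:,::-1]; u=proj(imaging.camera_model("scene"),(.3945,.2853,.03));a,b=int(u[0]),int(u[1])
cv2.imwrite("pics/s1.png",cv2.resize(im[b-45:b+45,a-60:a+60],None,fx=6,fy=6,interpolation=cv2.INTER_CUBIC))
E
```

```text
11.3167 [0.39551038 0.28473382 0.02592342] [-0.27196308 -0.7631425   0.40624781]
```

View pics/s1.png

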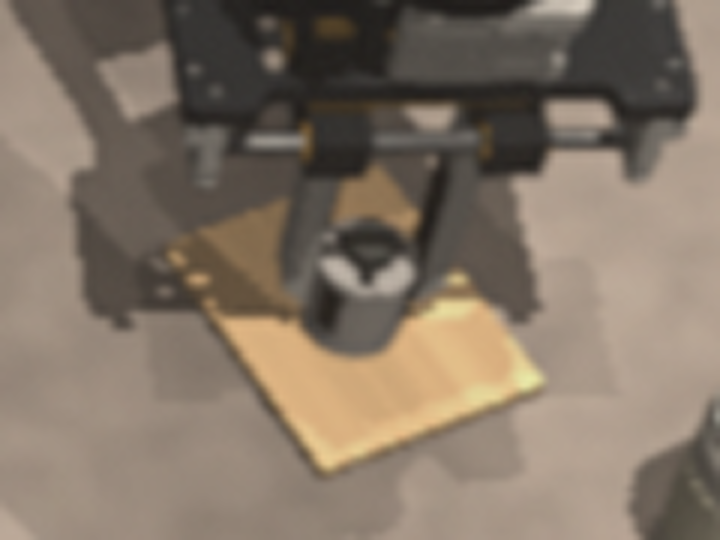

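The saw hangs upright over its pad at about (365,290) in the crop, close to the surface. Continuing in small steps.

Request:
{"api": "drive_tool", "payload": {
  "motion": [
    {"x": 0, "y": 0, "z": 0.03, "twist": 0},
    {"x": 0, "y": 0, "z": 0.03, "twist": 0},
    {"x": 0, "y": 0, "z": 0.03, "twist": 0}
  ]
}}

```text
time_s: 11.62
eef_pos: [0.3964, 0.2848, 0.0248]
tool_rot: [3.14, 0.002, 0.003]
ft_force: [-4.0, -5.2, 14.6]
opening: 0.0376
gripper_force: 20.0
```

Request:
{"api": "drive_tool", "payload": {
  "motion": [
    {"x": 0, "y": 0, "z": 0.02, "twist": 0},
    {"x": 0, "y": 0, "z": 0.02, "twist": 0},
    {"x": 0, "y": 0, "z": 0.02, "twist": 0}
  ]
}}

```text
time_s: 11.87
eef_pos: [0.3972, 0.2848, 0.0238]
tool_rot: [3.14, 0.002, 0.005]
ft_force: [-4.3, -7.2, 20.7]
opening: 0.0379
gripper_force: 20.0
```

In contact (about 20 N). Back off slightly, recentre, release.

Request:
{"api": "drive_tool", "payload": {
  "motion": [
    {"x": 0, "y": 0, "z": -0.06, "twist": 0},
    {"x": -0.01, "y": 0, "z": -0.06, "twist": 0},
    {"x": -0.01, "y": 0, "z": -0.06, "twist": 0},
    {"x": -0.01, "y": 0, "z": -0.06, "twist": 0}
  ]
}}

```text
time_s: 12.2
eef_pos: [0.3934, 0.2849, 0.026]
tool_rot: [3.141, 0.0, -0.001]
ft_force: [0.1, 0.0, -0.9]
opening: 0.0377
gripper_force: 20.0
```

```bash
python3 - <<'E'
from h import *
for i in range(3):
    imaging.camera("top"); s=bot.observe();print(s['time_s'],s['eef_pos'],s['ft_force'])
E
```

```text
12.25 [0.39335961 0.28482601 0.02586528] [ 0.52878781 -0.44857858 -1.47856682]
12.3 [0.39339271 0.28480892 0.02583375] [-0.61105246  0.4083525  -1.13498174]
12.35 [0.39345062 0.28483933 0.02588737] [-0.00670296  0.90293765 -1.62817309]
```

Free again, about 1 mm above contact. Lower 0.5 mm, nudge x by 1 mm, release, lift, and go on to the block.

Request:
{"api": "drive_tool", "payload": {
  "motion": [
    {"x": 0.01, "y": -0.005, "z": 0.005, "twist": 0},
    {"x": 0.01, "y": -0.005, "z": 0.005, "twist": 0},
    {"x": 0.01, "y": -0.005, "z": 0.005, "twist": 0}
  ]
}}

```text
time_s: 12.6
eef_pos: [0.395, 0.2855, 0.0258]
tool_rot: [3.141, 0.0, -0.0]
ft_force: [-0.9, -0.2, -0.6]
opening: 0.0376
gripper_force: 20.0
```

Request:
{"api": "drive_tool", "payload": {
  "motion": [
    {"x": 0, "y": 0, "z": 0, "twist": 0},
    {"x": 0, "y": 0, "z": 0, "twist": 0},
    {"x": 0, "y": 0, "z": 0, "twist": 0},
    {"x": 0, "y": 0, "z": 0, "twist": 0},
    {"x": 0, "y": 0, "z": 0, "twist": 0},
    {"x": 0, "y": 0, "z": 0, "twist": 0},
    {"x": 0, "y": 0, "z": 0, "twist": 0}
  ],
  "jaw": 1
}}

```text
time_s: 13.18
eef_pos: [0.395, 0.2855, 0.026]
tool_rot: [-3.142, -0.0, -0.0]
ft_force: [-0.1, -0.3, -0.2]
opening: 0.0808
gripper_force: 0.0
```

Request:
{"api": "drive_tool", "payload": {
  "motion": [
    {"x": 0, "y": 0, "z": -0.2, "twist": 0},
    {"x": 0, "y": 0, "z": -0.5, "twist": 0},
    {"x": 0, "y": 0, "z": -0.9, "twist": 0},
    {"x": 0, "y": 0, "z": -0.9, "twist": 0}
  ]
}}

```text
time_s: 13.52
eef_pos: [0.3996, 0.2875, 0.1234]
tool_rot: [-3.136, -0.0, -0.019]
ft_force: [1.4, -0.1, 1.1]
opening: 0.0939
gripper_force: 0.0
```

Request:
{"api": "drive_tool", "payload": {
  "motion": [
    {"x": 0.1, "y": 0.3, "z": -0.3, "twist": 0},
    {"x": 0.1, "y": 0.6, "z": -0.6, "twist": 0},
    {"x": 0.1, "y": 0.9, "z": -0.9, "twist": 0},
    {"x": 0.1, "y": 1.0, "z": -1.0, "twist": 0},
    {"x": 0.1, "y": 1.0, "z": -1.0, "twist": 0}
  ]
}}

```text
time_s: 13.93
eef_pos: [0.4074, 0.1842, 0.2198]
tool_rot: [-3.141, 0.005, -0.013]
ft_force: [-0.1, 0.8, -0.2]
opening: 0.0942
gripper_force: 0.0
```

Request:
{"api": "drive_tool", "payload": {
  "motion": [
    {"x": 0.1, "y": 0.3, "z": 0, "twist": -0.02},
    {"x": 0.1, "y": 0.6, "z": 0, "twist": -0.04},
    {"x": 0.1, "y": 0.9, "z": 0, "twist": -0.06},
    {"x": 0.1, "y": 1.0, "z": 0, "twist": -0.073},
    {"x": 0.1, "y": 1.0, "z": 0, "twist": -0.073}
  ]
}}

```text
time_s: 14.35
eef_pos: [0.4146, 0.0844, 0.2144]
tool_rot: [-3.059, -0.713, 0.003]
ft_force: [0.3, 0.6, 0.2]
opening: 0.0938
gripper_force: 0.0
```

```bash
python3 - <<'E'
from h import *
im=imaging.camera("top")[:,:,::-1].copy();cv2.imwrite("pics/top2.png",im);m=imaging.camera_model("top");k=masks(im)
for p in((.612,.2332,.048),(.3945,.2853,.048)):
    u=proj(m,p); c=cont(k['steel'],u); print(u,circ(ray(m,c,.048)))
m2=imaging.camera_model("wrist")
s=bot.observe();R=Ro.from_rotvec(s['tool_rot']).as_matrix();print(s['time_s'],s['eef_pos'],np.degrees(np.arctan2(R[1,0],R[0,0])),s['joint_positions'])
E
```

```text
[243.56439857 201.67536854] (array([0.6112, 0.2342]), 61.1, array([0.6116, 0.2344]), np.float64(57.5))
[217.20244498 277.71739403] (array([0.3966, 0.2859]), 38.2, array([0.3969, 0.2855]), np.float64(35.0))
14.4 [0.41461465 0.08547531 0.21462274] 26.030250612121627 [-6.62611321e-02 -3.30926553e-01  2.09801697e+00  5.11258563e-04
  1.37635563e+00  1.05012329e+00]
```

Both saws are within about 2 mm of their marks. Now to the block.

Request:
{"api": "drive_tool", "payload": {
  "motion": [
    {"x": 0, "y": 0.3, "z": -0.1, "twist": 0},
    {"x": -0.1, "y": 0.6, "z": -0.1, "twist": 0},
    {"x": -0.18, "y": 0.92, "z": -0.1, "twist": 0},
    {"x": -0.18, "y": 0.92, "z": -0.1, "twist": 0}
  ]
}}

```text
time_s: 14.73
eef_pos: [0.4406, -0.0071, 0.2254]
tool_rot: [3.061, 0.705, -0.001]
ft_force: [0.9, 0.3, 0.4]
opening: 0.0943
gripper_force: 0.0
```

Request:
{"api": "drive_tool", "payload": {
  "motion": [
    {"x": 0, "y": 0.3, "z": -0.1, "twist": 0},
    {"x": -0.1, "y": 0.6, "z": -0.1, "twist": 0},
    {"x": -0.18, "y": 0.92, "z": -0.1, "twist": 0},
    {"x": -0.18, "y": 0.92, "z": -0.1, "twist": 0}
  ]
}}

```text
time_s: 15.07
eef_pos: [0.4653, -0.0974, 0.2353]
tool_rot: [3.061, 0.706, -0.001]
ft_force: [-0.4, 0.7, -0.3]
opening: 0.0941
gripper_force: 0.0
```

Request:
{"api": "drive_tool", "payload": {
  "motion": [
    {"x": 0, "y": 0.3, "z": -0.1, "twist": 0},
    {"x": -0.1, "y": 0.6, "z": -0.1, "twist": 0},
    {"x": -0.18, "y": 0.92, "z": -0.1, "twist": 0},
    {"x": -0.18, "y": 0.92, "z": -0.1, "twist": 0}
  ]
}}

```text
time_s: 15.4
eef_pos: [0.49, -0.1875, 0.2452]
tool_rot: [3.061, 0.708, -0.001]
ft_force: [-0.1, 0.1, -0.5]
opening: 0.0938
gripper_force: 0.0
```

Request:
{"api": "drive_tool", "payload": {
  "motion": [
    {"x": 0, "y": 0.3, "z": -0.1, "twist": 0},
    {"x": -0.1, "y": 0.6, "z": -0.1, "twist": 0},
    {"x": -0.18, "y": 0.92, "z": -0.1, "twist": 0},
    {"x": -0.18, "y": 0.92, "z": -0.1, "twist": 0},
    {"x": -0.18, "y": 0.92, "z": -0.1, "twist": 0}
  ]
}}

```text
time_s: 15.82
eef_pos: [0.514, -0.2747, 0.2547]
tool_rot: [-3.057, -0.712, 0.001]
ft_force: [-0.8, -0.2, 0.3]
opening: 0.094
gripper_force: 0.0
```

```bash
python3 - <<'E'
from h import *
imaging.camera("wrist")
m=imaging.camera_model("wrist");w=imaging.camera("wrist");cv2.imwrite("pics/w5.png",w[:,:,::-1]);np.savez("w5.npz",**m)
s=bot.observe();R=Ro.from_rotvec(s['tool_rot']).as_matrix();print(s['time_s'],s['eef_pos'],np.degrees(np.arctan2(R[1,0],R[0,0])))
print(proj(m,(.603,-.232,.036)),-m['R'].T@m['t'])
E
```

```text
15.9167 [ 0.51370279 -0.27387762  0.25520459] 26.341481522254377
[324.3470772  124.18560831] [ 0.58861154 -0.2383336   0.43470504]
```

View pics/w5.png

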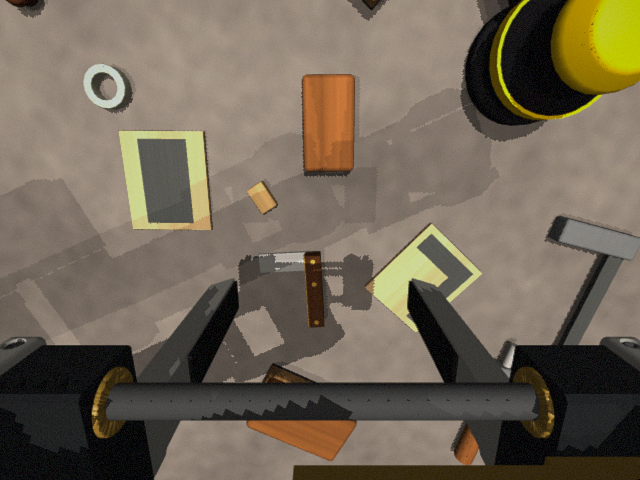

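The block at (328,122) is seen from almost straight above; the square is at (314,288), pad B at (166,180), pad Q at (425,275).

```bash
python3 - <<'E'
from h import *
im=cv2.imread("pics/w5.png");m=dict(np.load("w5.npz"));k=masks(im)
for l,u,z in(("wood",(328,122),.036),("wood",(314,290),.02),("pad",(130,180),.008),("dark",(166,180),.008)):
    c=cont(k[l],u); print(l,rect(ray(m,c,z)),cv2.boundingRect(c))
E
```

```text
wood (array([ 0.6047, -0.2356]), array([98.8, 55.1]), 26.7) (302, 74, 53, 98)
wood (array([ 0.4176, -0.3094]), array([103.3,  20.1]), 29.2) (304, 252, 20, 75)
pad (array([ 0.46  , -0.0887]), array([123.6, 104.1]), 27.8) (114, 127, 97, 106)
dark (array([ 0.4602, -0.0901]), array([98. , 54.8]), 25.9) (138, 140, 55, 83)
```

Request:
{"api": "drive_tool", "payload": {
  "motion": [
    {"x": 0.3, "y": 0.03, "z": 0.3, "twist": 0},
    {"x": 0.6, "y": 0.06, "z": 0.6, "twist": 0},
    {"x": 0.9, "y": 0.06, "z": 0.9, "twist": 0},
    {"x": 0.98, "y": 0.06, "z": 0.9, "twist": 0},
    {"x": 0.98, "y": 0.06, "z": 0.9, "twist": 0}
  ]
}}

```text
time_s: 16.33
eef_pos: [0.604, -0.2346, 0.1637]
tool_rot: [-3.054, -0.719, 0.005]
ft_force: [0.6, 0.6, -0.9]
opening: 0.0939
gripper_force: 0.0
```

Request:
{"api": "drive_tool", "payload": {
  "motion": [
    {"x": 0, "y": 0, "z": 0.3, "twist": 0},
    {"x": 0, "y": 0, "z": 0.6, "twist": 0},
    {"x": 0, "y": 0, "z": 0.8, "twist": 0},
    {"x": 0, "y": 0, "z": 0.8, "twist": 0},
    {"x": 0, "y": 0, "z": 0.8, "twist": 0},
    {"x": 0, "y": 0, "z": 0.8, "twist": 0}
  ]
}}

```text
time_s: 16.83
eef_pos: [0.6052, -0.2393, 0.0894]
tool_rot: [3.056, 0.713, 0.005]
ft_force: [-0.1, -1.0, 0.7]
opening: 0.094
gripper_force: 0.0
```

```bash
python3 - <<'E'
from h import *
s=bot.observe();R=Ro.from_rotvec(s['tool_rot']).as_matrix();print(s['time_s'],s['eef_pos'],np.degrees(np.arctan2(R[1,0],R[0,0])))
print((np.array([.604,-.2355,.005])-s['eef_pos'])@R*10)
E
```

```text
16.8333 [ 0.60518876 -0.23932836  0.08938911] 26.265688505268475
[ 0.00418131 -0.04301835  0.84373633]
```

Request:
{"api": "drive_tool", "payload": {
  "motion": [
    {"x": 0, "y": -0.04, "z": 0.2, "twist": 0},
    {"x": 0, "y": -0.04, "z": 0.5, "twist": 0},
    {"x": 0, "y": -0.04, "z": 0.75, "twist": 0},
    {"x": 0, "y": -0.04, "z": 0.83, "twist": 0},
    {"x": 0, "y": -0.04, "z": 0.83, "twist": 0},
    {"x": 0, "y": -0.04, "z": 0.83, "twist": 0}
  ]
}}

```text
time_s: 17.33
eef_pos: [0.6034, -0.2356, 0.0051]
tool_rot: [3.057, 0.714, 0.003]
ft_force: [0.5, 0.0, 0.0]
opening: 0.0938
gripper_force: 0.0
```

Request:
{"api": "drive_tool", "payload": {
  "motion": [
    {"x": 0, "y": 0, "z": 0, "twist": 0},
    {"x": 0, "y": 0, "z": 0, "twist": 0},
    {"x": 0, "y": 0, "z": 0, "twist": 0},
    {"x": 0, "y": 0, "z": 0, "twist": 0},
    {"x": 0, "y": 0, "z": 0, "twist": 0},
    {"x": 0, "y": 0, "z": 0, "twist": 0},
    {"x": 0, "y": 0, "z": 0, "twist": 0},
    {"x": 0, "y": 0, "z": 0, "twist": 0}
  ],
  "jaw": -1,
  "force": 20
}}

```text
time_s: 18.0
eef_pos: [0.6024, -0.2349, 0.0033]
tool_rot: [3.059, 0.714, 0.0]
ft_force: [-0.4, -0.9, 1.3]
opening: 0.056
gripper_force: 20.0
```

```bash
python3 - <<'E'
from h import *
s=bot.observe();R=Ro.from_rotvec(s['tool_rot']).as_matrix();print(s['time_s'],s['eef_pos'],np.degrees(np.arctan2(R[1,0],R[0,0])),s['opening'])
# block centre offset along tool x
off=(np.array([.6045,-.2355])-s['eef_pos'][:2])@R[:2,0]; print(off)
t=np.array([.460,-.0912])-off*R[:2,0]; print(t,(np.r_[t,s['eef_pos'][2]]-s['eef_pos'])@R*10)
E
```

```text
18.0 [ 0.60236303 -0.23492922  0.00325085] 26.285522575437938 0.055978803860848685
0.0016632325586940658
[ 0.45850875 -0.09193655] [-6.56559776e-01 -1.91912059e+00 -1.12478636e-03]
```

Request:
{"api": "drive_tool", "payload": {
  "motion": [
    {"x": 0, "y": 0, "z": -0.2, "twist": 0},
    {"x": 0, "y": 0, "z": -0.5, "twist": 0},
    {"x": -0.1, "y": -0.3, "z": -0.6, "twist": 0},
    {"x": -0.2, "y": -0.6, "z": -0.6, "twist": 0},
    {"x": -0.33, "y": -0.9, "z": -0.6, "twist": 0},
    {"x": -0.33, "y": -0.96, "z": -0.6, "twist": 0},
    {"x": -0.33, "y": -0.96, "z": -0.6, "twist": 0}
  ]
}}

```text
time_s: 18.58
eef_pos: [0.5281, -0.1613, 0.0619]
tool_rot: [-3.057, -0.716, 0.003]
ft_force: [0.7, -0.3, -0.8]
opening: 0.0557
gripper_force: 20.0
```

Request:
{"api": "drive_tool", "payload": {
  "motion": [
    {"x": -0.1, "y": -0.3, "z": 0, "twist": 0},
    {"x": -0.2, "y": -0.6, "z": 0, "twist": 0},
    {"x": -0.33, "y": -0.85, "z": 0, "twist": 0},
    {"x": -0.33, "y": -0.96, "z": 0, "twist": 0},
    {"x": -0.33, "y": -0.96, "z": 0, "twist": 0},
    {"x": -0.33, "y": -0.96, "z": 0, "twist": 0},
    {"x": -0.33, "y": -0.96, "z": 0, "twist": 0}
  ]
}}

```text
time_s: 19.17
eef_pos: [0.4598, -0.0931, 0.0638]
tool_rot: [3.058, 0.713, 0.003]
ft_force: [-0.1, -0.4, -1.5]
opening: 0.056
gripper_force: 20.0
```

```bash
python3 - <<'E'
from h import *
s=bot.observe();R=Ro.from_rotvec(s['tool_rot']).as_matrix();print(s['time_s'],s['eef_pos'],np.degrees(np.arctan2(R[1,0],R[0,0])),s['opening'],s['ft_force'])
print((np.array([.4585,-.0919,.0125])-s['eef_pos'])@R*10)
E
```

```text
19.1667 [ 0.45983013 -0.09313547  0.0637724 ] 26.2593816659433 0.0559666156919106 [-0.05063265 -0.42265378 -1.51174747]
[-0.00717056 -0.01796853  0.51268037]
```

Request:
{"api": "drive_tool", "payload": {
  "motion": [
    {"x": -0.01, "y": -0.015, "z": 0.2, "twist": 0},
    {"x": -0.01, "y": -0.015, "z": 0.4, "twist": 0},
    {"x": -0.01, "y": -0.015, "z": 0.47, "twist": 0},
    {"x": -0.01, "y": -0.015, "z": 0.5, "twist": 0},
    {"x": -0.01, "y": -0.015, "z": 0.5, "twist": 0},
    {"x": -0.01, "y": -0.015, "z": 0.5, "twist": 0}
  ]
}}

```text
time_s: 19.67
eef_pos: [0.4574, -0.0916, 0.0137]
tool_rot: [3.059, 0.714, 0.002]
ft_force: [0.3, 0.6, -0.4]
opening: 0.0556
gripper_force: 20.0
```

```bash
python3 - <<'E'
from h import *
s=bot.observe();R=Ro.from_rotvec(s['tool_rot']).as_matrix();print(s['time_s'],s['eef_pos'],s['ft_force'])
print((np.array([.4585,-.0919,.0125])-s['eef_pos'])@R*10)
E
```

```text
19.6667 [ 0.45737557 -0.09157808  0.01367337] [ 0.29285812  0.58834001 -0.42248641]
[0.00864979 0.00785008 0.01174876]
```

Release, lift, and go toward the square (hover behind it for a view).

Request:
{"api": "drive_tool", "payload": {
  "motion": [
    {"x": 0.005, "y": 0.005, "z": 0.008, "twist": 0},
    {"x": 0.005, "y": 0.005, "z": 0.008, "twist": 0},
    {"x": 0.005, "y": 0.005, "z": 0.008, "twist": 0}
  ]
}}

```text
time_s: 19.92
eef_pos: [0.4577, -0.0914, 0.0128]
tool_rot: [3.058, 0.714, 0.002]
ft_force: [1.0, -0.5, -0.7]
opening: 0.0556
gripper_force: 20.0
```

Request:
{"api": "drive_tool", "payload": {
  "motion": [
    {"x": 0, "y": 0, "z": 0, "twist": 0},
    {"x": 0, "y": 0, "z": 0, "twist": 0},
    {"x": 0, "y": 0, "z": 0, "twist": 0},
    {"x": 0, "y": 0, "z": 0, "twist": 0},
    {"x": 0, "y": 0, "z": 0, "twist": 0},
    {"x": 0, "y": 0, "z": 0, "twist": 0},
    {"x": 0, "y": 0, "z": 0, "twist": 0}
  ],
  "jaw": 1
}}

```text
time_s: 20.5
eef_pos: [0.4571, -0.0911, 0.0122]
tool_rot: [3.059, 0.714, 0.0]
ft_force: [-0.6, 0.5, 0.0]
opening: 0.0938
gripper_force: 0.0
```

Request:
{"api": "drive_tool", "payload": {
  "motion": [
    {"x": 0, "y": 0, "z": -0.2, "twist": 0},
    {"x": 0, "y": 0, "z": -0.5, "twist": 0},
    {"x": 0, "y": 0, "z": -0.9, "twist": 0},
    {"x": 0, "y": 0, "z": -1.0, "twist": 0},
    {"x": 0, "y": 0, "z": -1.0, "twist": 0}
  ]
}}

```text
time_s: 20.92
eef_pos: [0.4597, -0.0923, 0.1159]
tool_rot: [3.054, 0.713, 0.01]
ft_force: [0.3, 0.5, -0.3]
opening: 0.0942
gripper_force: 0.0
```

Request:
{"api": "drive_tool", "payload": {
  "motion": [
    {"x": -0.3, "y": 0.3, "z": -0.3, "twist": 0},
    {"x": -0.5, "y": 0.6, "z": -0.6, "twist": 0},
    {"x": -0.6, "y": 0.9, "z": -0.9, "twist": 0},
    {"x": -0.7, "y": 0.9, "z": -1.0, "twist": 0},
    {"x": -0.7, "y": 0.9, "z": -1.0, "twist": 0}
  ]
}}

```text
time_s: 21.33
eef_pos: [0.435, -0.2068, 0.2153]
tool_rot: [3.056, 0.707, 0.005]
ft_force: [0.4, 0.3, -0.0]
opening: 0.0942
gripper_force: 0.0
```

Request:
{"api": "drive_tool", "payload": {
  "motion": [
    {"x": -0.3, "y": 0.3, "z": 0, "twist": 0},
    {"x": -0.5, "y": 0.6, "z": 0, "twist": 0},
    {"x": -0.6, "y": 0.9, "z": 0, "twist": 0},
    {"x": -0.7, "y": 0.9, "z": 0, "twist": 0},
    {"x": -0.7, "y": 0.9, "z": 0, "twist": 0},
    {"x": -0.7, "y": 0.9, "z": 0, "twist": 0}
  ]
}}

```text
time_s: 21.83
eef_pos: [0.4106, -0.313, 0.2099]
tool_rot: [-3.056, -0.713, 0.002]
ft_force: [-0.6, 0.3, 0.4]
opening: 0.0941
gripper_force: 0.0
```

```bash
python3 - <<'E'
from h import *
imaging.camera("wrist")
m=imaging.camera_model("wrist");w=imaging.camera("wrist");cv2.imwrite("pics/w6.png",w[:,:,::-1]);np.savez("w6.npz",**m)
cv2.imwrite("pics/top3.png",imaging.camera("top")[:,:,::-1]);cv2.imwrite("pics/scene3.png",imaging.camera("scene")[:,:,::-1])
s=bot.observe();R=Ro.from_rotvec(s['tool_rot']).as_matrix();print(s['time_s'],s['eef_pos'],np.degrees(np.arctan2(R[1,0],R[0,0])))
print(proj(m,(.415,-.312,.02)),proj(m,(.46,-.0912,.044)))
E
```

```text
22.0333 [ 0.41153965 -0.3131558   0.21181446] 26.375252272422415
[323.72419737 216.17086924] [125.58861056  70.63252364]
```

View pics/w6.png

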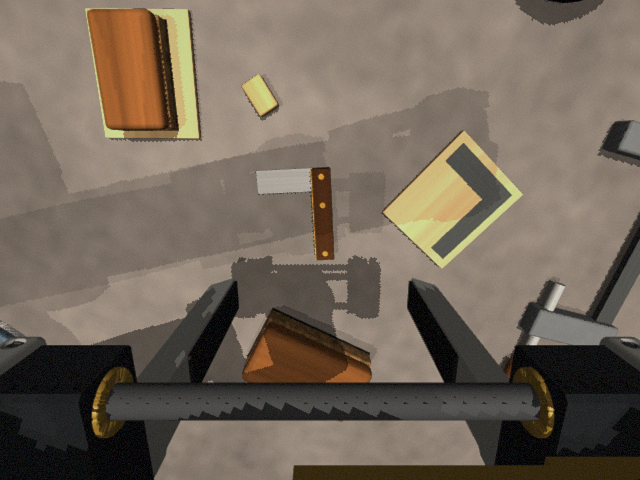

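The block sits on its pad at (130,70), the square is at (322,213) and pad Q at (453,198). Measuring.

```bash
python3 - <<'E'
from h import *
im=cv2.imread("pics/w6.png");m=dict(np.load("w6.npz"));k=masks(im)
for l,u,z in(("wood",(322,213),.02),("steel",(285,181),.004),("pad",(440,180),.008),("wood",(130,70),.044)):
    c=cont(k[l],u); print(l,rect(ray(m,c,z)),cv2.boundingRect(c))
for n in("top","scene"):
    im=cv2.imread(f"pics/{n}3.png");m=imaging.camera_model(n);k=masks(im)
    c=cont(k["wood"],proj(m,(.46,-.0912,.044)));print(n,rect(ray(m,c,.044)))
    c=cont(k["pad"],proj(m,(.505,-.12,.008)));print(n,'pad',rect(ray(m,c,.008)))
E
```

```text
wood (array([ 0.4156, -0.3105]), array([99.6, 19.4]), 29.0) (312, 168, 22, 92)
steel (array([ 0.4276, -0.2568]), array([57.6, 24.2]), -60.8) (256, 169, 55, 25)
pad (array([ 0.4877, -0.4338]), array([119.3, 100.4]), -16.8) (383, 130, 141, 140)
wood (array([ 0.4619, -0.0979]), array([99.1, 66.1]), 26.3) (88, 9, 89, 122)
top (array([ 0.456 , -0.0908]), array([97.5, 55.8]), 26.9)
top pad (array([ 0.4596, -0.0909]), array([120.2,  99.5]), 25.9)
scene (array([ 0.4698, -0.091 ]), array([114.5,  58.3]), 26.0)
scene pad (array([ 0.4616, -0.091 ]), array([128.8, 103.9]), 25.8)
```

Request:
{"api": "drive_tool", "payload": {
  "motion": [
    {"x": 0.1, "y": 0, "z": 0.3, "twist": -0.0075},
    {"x": 0.1, "y": 0, "z": 0.6, "twist": -0.0075},
    {"x": 0.1, "y": 0, "z": 0.9, "twist": -0.0075},
    {"x": 0.1, "y": 0, "z": 1.0, "twist": -0.0075},
    {"x": 0.1, "y": 0, "z": 1.0, "twist": -0.0075},
    {"x": 0.1, "y": 0, "z": 1.0, "twist": -0.0075},
    {"x": 0.1, "y": 0, "z": 1.0, "twist": -0.0075}
  ]
}}

```text
time_s: 22.62
eef_pos: [0.4213, -0.3111, 0.1143]
tool_rot: [3.038, 0.786, 0.003]
ft_force: [-0.2, -0.3, -0.1]
opening: 0.0937
gripper_force: 0.0
```

```bash
python3 - <<'E'
from h import *
s=bot.observe();R=Ro.from_rotvec(s['tool_rot']).as_matrix();print(s['time_s'],s['eef_pos'],np.degrees(np.arctan2(R[1,0],R[0,0])))
print((np.array([.4208,-.3079,.004])-s['eef_pos'])@R*10)
E
```

```text
22.6167 [ 0.42134005 -0.31106775  0.11434425] 28.99623054597469
[ 0.00968985 -0.03425001  1.10333632]
```

Request:
{"api": "drive_tool", "payload": {
  "motion": [
    {"x": 0.01, "y": -0.03, "z": 0.3, "twist": 0},
    {"x": 0.01, "y": -0.03, "z": 0.6, "twist": 0},
    {"x": 0.01, "y": -0.03, "z": 0.8, "twist": 0},
    {"x": 0.01, "y": -0.03, "z": 0.9, "twist": 0},
    {"x": 0.01, "y": -0.03, "z": 0.98, "twist": 0},
    {"x": 0.01, "y": -0.03, "z": 0.98, "twist": 0},
    {"x": 0.01, "y": -0.03, "z": 0.98, "twist": 0}
  ]
}}

```text
time_s: 23.2
eef_pos: [0.4205, -0.3079, 0.0155]
tool_rot: [3.04, 0.786, 0.002]
ft_force: [0.2, -0.7, 0.4]
opening: 0.0935
gripper_force: 0.0
```

Request:
{"api": "drive_tool", "payload": {
  "motion": [
    {"x": 0, "y": 0, "z": 0.11, "twist": 0},
    {"x": 0, "y": 0, "z": 0.11, "twist": 0},
    {"x": 0, "y": 0, "z": 0.11, "twist": 0},
    {"x": 0, "y": 0, "z": 0.11, "twist": 0}
  ]
}}

```text
time_s: 23.53
eef_pos: [0.4198, -0.3072, 0.0034]
tool_rot: [3.041, 0.786, 0.0]
ft_force: [-0.5, 0.8, 0.6]
opening: 0.094
gripper_force: 0.0
```

Request:
{"api": "drive_tool", "payload": {
  "motion": [
    {"x": 0, "y": 0, "z": 0, "twist": 0},
    {"x": 0, "y": 0, "z": 0, "twist": 0},
    {"x": 0, "y": 0, "z": 0, "twist": 0},
    {"x": 0, "y": 0, "z": 0, "twist": 0},
    {"x": 0, "y": 0, "z": 0, "twist": 0},
    {"x": 0, "y": 0, "z": 0, "twist": 0},
    {"x": 0, "y": 0, "z": 0, "twist": 0},
    {"x": 0, "y": 0, "z": 0, "twist": 0}
  ],
  "jaw": -1,
  "force": 25
}}

```text
time_s: 24.2
eef_pos: [0.4196, -0.307, 0.0032]
tool_rot: [3.042, 0.786, -0.0]
ft_force: [-0.5, -0.0, -0.2]
opening: 0.0438
gripper_force: 0.0
```

Request:
{"api": "drive_tool", "payload": {
  "motion": [
    {"x": 0, "y": 0, "z": 0, "twist": 0},
    {"x": 0, "y": 0, "z": 0, "twist": 0},
    {"x": 0, "y": 0, "z": 0, "twist": 0},
    {"x": 0, "y": 0, "z": 0, "twist": 0},
    {"x": 0, "y": 0, "z": 0, "twist": 0},
    {"x": 0, "y": 0, "z": 0, "twist": 0},
    {"x": 0, "y": 0, "z": 0, "twist": 0}
  ]
}}

```text
time_s: 24.78
eef_pos: [0.4196, -0.307, 0.0032]
tool_rot: [3.042, 0.786, -0.0]
ft_force: [0.7, 0.2, -0.3]
opening: 0.0198
gripper_force: 25.0
```

```bash
python3 - <<'E'
from h import *
s=bot.observe();R=Ro.from_rotvec(s['tool_rot']).as_matrix();print(s['time_s'],s['eef_pos'],np.degrees(np.arctan2(R[1,0],R[0,0])),s['opening'],s['gripper_force'])
off=(np.array([.4156,-.3108])-s['eef_pos'][:2])@R[:2,0]; print(off)
a=np.radians(-16.6); t=np.array([.4784,-.4626])-off*np.array([np.cos(a),np.sin(a)]); print(t,(np.r_[t,s['eef_pos'][2]]-s['eef_pos'])@R*10)
E
```

```text
24.7833 [ 0.41964713 -0.30701152  0.00315844] 28.98437594559883 0.01980537056164805 24.99974012374878
-0.005376027274503629
[ 0.48355197 -0.46413587] [-2.02370460e-01  1.68411256e+00  1.01119213e-04]
```

Request:
{"api": "drive_tool", "payload": {
  "motion": [
    {"x": 0, "y": 0, "z": -0.1, "twist": 0},
    {"x": 0, "y": 0, "z": -0.3, "twist": 0},
    {"x": -0.05, "y": 0.2, "z": -0.5, "twist": 0},
    {"x": -0.1, "y": 0.5, "z": -0.6, "twist": 0},
    {"x": -0.1, "y": 0.75, "z": -0.6, "twist": 0},
    {"x": -0.1, "y": 0.84, "z": -0.6, "twist": 0},
    {"x": -0.1, "y": 0.84, "z": -0.6, "twist": 0}
  ]
}}

```text
time_s: 25.37
eef_pos: [0.4521, -0.3868, 0.0638]
tool_rot: [3.041, 0.785, 0.001]
ft_force: [-0.2, 2.0, -1.2]
opening: 0.0195
gripper_force: 25.0
```

Request:
{"api": "drive_tool", "payload": {
  "motion": [
    {"x": -0.02, "y": 0.2, "z": 0, "twist": 0.015},
    {"x": -0.05, "y": 0.4, "z": 0, "twist": 0.034},
    {"x": -0.1, "y": 0.6, "z": 0, "twist": 0.053},
    {"x": -0.1, "y": 0.8, "z": 0, "twist": 0.072},
    {"x": -0.1, "y": 0.84, "z": 0, "twist": 0.091},
    {"x": -0.1, "y": 0.84, "z": 0, "twist": 0.11},
    {"x": -0.1, "y": 0.84, "z": 0, "twist": 0.1267},
    {"x": -0.1, "y": 0.84, "z": 0, "twist": 0.1267}
  ]
}}

```text
time_s: 26.03
eef_pos: [0.4827, -0.4616, 0.062]
tool_rot: [-3.106, 0.456, 0.004]
ft_force: [-0.1, 0.5, -1.2]
opening: 0.0195
gripper_force: 25.0
```

```bash
python3 - <<'E'
from h import *
for i in range(3):imaging.camera("wrist")
s=bot.observe();R=Ro.from_rotvec(s['tool_rot']).as_matrix();print(s['time_s'],s['eef_pos'],np.degrees(np.arctan2(R[1,0],R[0,0])),s['opening'],s['ft_force'])
print((np.array([.4836,-.4641,.012])-s['eef_pos'])@R*10)
cv2.imwrite("pics/w7.png",imaging.camera("wrist")[:,:,::-1])
E
```

```text
26.1833 [ 0.48309281 -0.46237141  0.06259111] -16.46335083156581 0.019629900007577267 [ 0.17002451  0.3625266  -0.63627374]
[0.01048127 0.0157054  0.50587951]
```

View pics/w7.png

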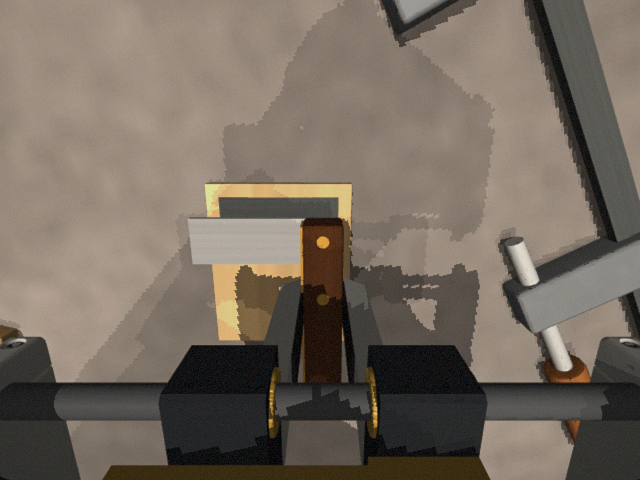

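The square is held straight, its blade parallel to the pad's dark L. Lowering.

Request:
{"api": "drive_tool", "payload": {
  "motion": [
    {"x": 0.01, "y": 0.015, "z": 0.2, "twist": 0},
    {"x": 0.01, "y": 0.015, "z": 0.4, "twist": 0},
    {"x": 0.01, "y": 0.015, "z": 0.45, "twist": 0},
    {"x": 0.01, "y": 0.015, "z": 0.49, "twist": 0},
    {"x": 0.01, "y": 0.015, "z": 0.49, "twist": 0},
    {"x": 0.01, "y": 0.015, "z": 0.49, "twist": 0}
  ]
}}

```text
time_s: 26.73
eef_pos: [0.4845, -0.4657, 0.015]
tool_rot: [3.108, -0.453, 0.001]
ft_force: [0.9, 1.0, -0.9]
opening: 0.0202
gripper_force: 25.0
```

```bash
python3 - <<'E'
from h import *
s=bot.observe();R=Ro.from_rotvec(s['tool_rot']).as_matrix();print(s['time_s'],s['eef_pos'],np.degrees(np.arctan2(R[1,0],R[0,0])),s['ft_force'])
print((np.array([.4836,-.4641,.012])-s['eef_pos'])@R*10)
E
```

```text
26.7333 [ 0.48446139 -0.46572376  0.01499636] -16.603334611317372 [ 0.89683205  0.95413371 -0.92446481]
[-0.01292186 -0.01311835  0.02994352]
```

Request:
{"api": "drive_tool", "payload": {
  "motion": [
    {"x": -0.01, "y": -0.012, "z": 0.01, "twist": 0},
    {"x": -0.01, "y": -0.012, "z": 0.025, "twist": 0},
    {"x": -0.01, "y": -0.012, "z": 0.025, "twist": 0},
    {"x": -0.01, "y": -0.012, "z": 0.025, "twist": 0}
  ]
}}

```text
time_s: 27.07
eef_pos: [0.4836, -0.464, 0.012]
tool_rot: [3.108, -0.454, 0.0]
ft_force: [0.7, 0.7, -0.7]
opening: 0.0196
gripper_force: 25.0
```

Request:
{"api": "drive_tool", "payload": {
  "motion": [
    {"x": 0, "y": 0, "z": 0, "twist": 0},
    {"x": 0, "y": 0, "z": 0, "twist": 0},
    {"x": 0, "y": 0, "z": 0, "twist": 0},
    {"x": 0, "y": 0, "z": 0, "twist": 0},
    {"x": 0, "y": 0, "z": 0, "twist": 0},
    {"x": 0, "y": 0, "z": 0, "twist": 0},
    {"x": 0, "y": 0, "z": 0, "twist": 0},
    {"x": 0, "y": 0, "z": 0, "twist": 0}
  ],
  "jaw": 1
}}

```text
time_s: 27.73
eef_pos: [0.4835, -0.4639, 0.0117]
tool_rot: [-3.109, 0.454, 0.0]
ft_force: [-0.8, 0.6, 0.6]
opening: 0.0693
gripper_force: 0.0
```

Request:
{"api": "drive_tool", "payload": {
  "motion": [
    {"x": 0, "y": 0, "z": 0, "twist": 0},
    {"x": 0, "y": 0, "z": 0, "twist": 0},
    {"x": 0, "y": 0, "z": -0.2, "twist": 0},
    {"x": 0, "y": 0, "z": -0.5, "twist": 0},
    {"x": 0, "y": 0, "z": -0.9, "twist": 0},
    {"x": 0, "y": 0, "z": -1.0, "twist": 0},
    {"x": 0, "y": 0, "z": -1.0, "twist": 0}
  ]
}}

```text
time_s: 28.32
eef_pos: [0.4854, -0.4664, 0.1167]
tool_rot: [3.102, -0.453, 0.01]
ft_force: [0.5, -0.2, -0.5]
opening: 0.0939
gripper_force: 0.0
```

Request:
{"api": "drive_tool", "payload": {
  "motion": [
    {"x": -0.3, "y": 0, "z": -0.3, "twist": 0},
    {"x": -0.6, "y": 0, "z": -0.6, "twist": 0},
    {"x": -0.9, "y": 0, "z": -0.9, "twist": 0},
    {"x": -1.0, "y": 0, "z": -1.0, "twist": 0},
    {"x": -1.0, "y": 0, "z": -1.0, "twist": 0},
    {"x": -1.0, "y": 0, "z": -1.0, "twist": 0}
  ]
}}

```text
time_s: 28.82
eef_pos: [0.3873, -0.4351, 0.2104]
tool_rot: [-3.108, 0.455, 0.001]
ft_force: [0.1, 0.6, -0.0]
opening: 0.0942
gripper_force: 0.0
```

```bash
python3 - <<'E'
from h import *
imaging.camera("wrist")
m=imaging.camera_model("wrist");w=imaging.camera("wrist")[:,:,::-1].copy();cv2.imwrite("pics/w8.png",w)
k=masks(w)
for l,p,z in(("wood",(.4784,-.4626,.028),.028),("steel",(.523,-.4348,.012),.012),("pad",(.469,-.424,.008),.008)):
    c=cont(k[l],proj(m,p)); print(l,rect(ray(m,c,z)))
t=imaging.camera("top")[:,:,::-1]; cv2.imwrite("pics/top4.png",t)
cv2.imwrite("pics/f1.png",np.vstack([cv2.resize(t[150:320,190:510],None,fx=2.3,fy=2.3,interpolation=cv2.INTER_CUBIC)[:340],cv2.resize(w[60:290],(736,264))[:250]]))
E
```

```text
wood (array([ 0.4778, -0.4625]), array([99. , 19.2]), -16.2)
steel (array([ 0.5261, -0.4331]), array([58. , 24.6]), 72.8)
pad (array([ 0.4891, -0.4317]), array([117.8, 101.3]), -16.7)
```

View pics/f1.png

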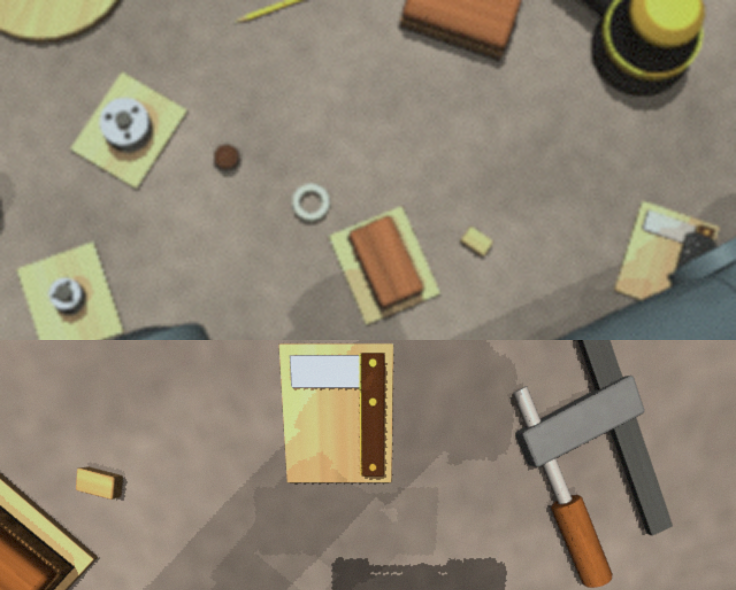

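All four tools cover their silhouettes: in the crop the saws are at (125,122) and (67,295) and the block at (387,262). In the wrist view the square's L is fully covered. Handing in.

```bash
python3 -c "
from bench import bot
print(bot.close_job())"
```

```text
the job is handed in; nothing more can be done
None
```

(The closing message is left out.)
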